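# Complete the metals carousel and hold it facing the class

### The arm

A 6-joint arm with a two-finger parallel gripper is mounted at the origin on the work surface. World frame = base frame: x ahead of the robot, y to its left, z up, the work surface at z = 0. Lengths are in m, angles in rad, forces in N, time in s.
With the tool pointing down it reaches from about 0.35 to 0.775 m from the base axis. Payload 5.5 kg.
Tool frame: the origin (TCP) lies midway between the tips of the shut fingers; the grasp point (between the pads) lies 19 mm behind it; z points along the fingers, y is the direction in which the jaws open and shut (so a half turn about z gives the same grasp; the last joint's range is limited). The gripper opens to 85 mm and grips with 20 to 120 N. Pads are 22 mm wide; open, the fingers measure 114 mm over their backs; the gripper's body (76 mm by 85 mm) begins 54 mm behind the grasp point. The pads swing forward as they close: fully open they stand 13 mm farther back than shut.
Start: joints at [-1.244, 0.313, 0.046, 1.304, 0, 1.431], TCP at [0.259, -0.514, 0.231] pointing down, gripper open.
Joint ranges: [-2.76, 2.76], [-0.86, 1.69], [-1.03, 1.26], [-2.2, 2.34], [-1.47, 1.5], [-3.14, 3.14]. Speed limits (rad/s): [2.57, 2.57, 3.14, 3.14, 3.14, 3.14].

### API

Orientations are given as a unit quaternion [w, x, y, z].
In Python, from workcell import env gives the robot as it stands.
- The arm moves only by the shell command python3 -m creep 'ROWS' [OPENING] [FORCE]. ROWS is JSON, a list of rows, each a list of 6 numbers: the shift along the tool's x, y, z in m, then the turn, a rotation vector about the tool's x, y, z in degrees. A call has exactly 8 rows; each row is the pose to reach, as a shift and turn from the pose commanded when the call began, along the tool's axes at that moment; what a row does not reach only later rows make up. A row lasts 1/10 s, in which the tool goes at most 50 mm and 8.59 degrees, less where a joint would pass 70% of its speed; a pose out of reach is approached as far as the arm can. A call with a gripper value outside its range is refused whole. OPENING is the finger opening in m, from 0 to 0.0854, set as the call begins (- or left out, the last holds). The fingers move at their own pace and stop on an object; FORCE is the grip in N (left out, the last holds). Time passes only in rows, so rows that repeat a pose let the fingers close, or fill a call up. It gives the time, the measured TCP pose, the force and the opening at its end, in the units of the state.
- env.get_state(): the state, without advancing time (a new reading comes with each control period).
- env.read_camera(name): name is "scene" or "side" or "wrist"; returns (picture, depth): 480x640x3 uint8, blue, green, red; 480x640 float32, m along the optical axis (not along the pixel's ray), 0 where there is no reading.
- env.camera_params(name): a dict with "fx", "fy", "cx", "cy" (pixels), "position" and "orientation" of the camera in the world. Camera axes: x right, y up, looking along -z (the intrinsics and any distortion apply to the point x, -y, -z); pixel columns grow to the right and rows downward; lengths in m; the calibration is good to about 2 mm. The wrist camera is an equidistant fisheye: a pixel r from the principal point sees the ray r / f radians off the axis. A picture is of the moment at which its call begins: read the wrist's pose just before it. camera_params takes no time and is no camera call; for the wrist camera it gives the pose at the moment of the call.
- env.hand_in(): hands the job in, once; it reports no verdict.
The state is a dict: "clock": time; "joint_pos": joint angles; "qvel": joint speeds; "tau": joint torques, N m; "tcp_pos": TCP position; "orientation": TCP orientation; "wrist_force": force on the tool from outside, world axes, zero at the start; "ft_torque": the same for the moment, N m; "finger_gap": finger opening in m.
Only numpy, scipy, OpenCV 4.12 (cv2) and the standard library are available. Lean on these libraries where they do the work, as an engineer would, in place of code of your own. Each camera call takes 0.05 s, during which the arm holds its last target. There are 200 camera calls.

### The job

Lift the freshly cast metal bob out of its open mould and set it down (do not drop it) upright in the yellow dish of the display carousel, letting go of it there. Then turn the carousel by its black centre knob until the yellow dish stands right at the brass pointer, and finish while still gripping the knob, holding the carousel still there. Leave the magnet, prism and pulley block where they are.

Things in the scene. Friction and masses are not known exactly. Their poses are not given: they have to be found in the camera images.
- casting: loose light-grey cast metal bob, about 0.16 kg: a round disc 44 mm across and 14 mm high with an upright flat lug centred on top, 24 mm wide along the bob's own x, 10 mm thick along its own y, rising from 14 to 46 mm above the underside (dark eye hole near its top). Origin at the centre of the disc's underside, z up. At the start the disc sits loosely in the mould cavity with its top flush with the mould's top face, only the lug standing out.
- mould: fixed dark steel mould block 110 x 90 x 30 mm, origin at the centre of its underside; round open cavity 47 mm across and 14 mm deep in the middle of its top face; two locating pins 8 mm thick, 6 mm high at opposite corners (45, 35) and (-45, -35) mm from its centre
- carousel: the carousel's round wooden disc, 240 mm across, with its dishes and centre knob; turns about its own vertical z axis. Origin on the axis at the disc's underside (22 mm above the table; disc top at 34 mm); its x axis points to the yellow dish. It turns freely both ways without a stop, with light friction (about 0.04 N m), and stays where it is left
- marked_dish (a point): centre of the inner floor of the yellow dish, which turns with the carousel at 82 mm from its axis: round, 60 mm inside, floor at 38 mm height, rim 8 mm above that floor and 3 mm thick. Three grey dishes with copper, brass and steel samples fixed in them stand at 90, 180 and 270 degrees from it on the same disc (samples at most 38 mm high above the dish floors)
- front (a point): point fixed to the carousel's foot where the centre of the yellow dish has to come: 82 mm from the axis in the direction of the brass pointer. The pointer is a brass cone on a post outside the disc, 130 to 160 mm from the axis, its tip pointing at the axis
- knob_grip (a point): middle of the round black knob on the carousel's axis, 100 mm above the table, the height to grip. The knob is 40 mm across and spans 82 to 116 mm above the table, on an 18 mm thick stem; it is fixed to the disc, so turning it turns the carousel; it can be gripped at any yaw
- magnet: red horseshoe magnet lying flat, about 97 x 70 mm and 14 mm high; bystander
- prism: triangular glass prism lying down, 90 mm long, about 40 mm wide; bystander
- pulley: wooden pulley block with a brass wheel, 70 x 56 x 50 mm; bystander
Mind the look-alikes: they are no part of the job. Of the things that look like the casting, the smallest one is meant. Of the things that look like the mould, the larger one is meant.

How it is judged:
By the outcome, as a careful person would: the job done as asked, in the order asked, and still so for the second after the job is handed in, while the arm keeps its last pose, push and grip.
It also fails if it takes over 58 s, if anything falls off the work surface, if the arm or the gripper's body presses on something with over 40 N, if the wrist force passes 120 N, or if a joint passes its speed limit or range.

## Working session

There is one attempt and no reset: what is moved stays moved. The work goes in short steps, Python scripts to look and compute and a shell command to move; the robot and the scene stay as the last step left them, time stands still between calls to the robot, and variables do not carry over. Pictures are saved under pics/ and viewed, about 8 in all and at most 12, crops included, and the job is handed in when it is done.

```bash
mkdir -p pics; cat > h.py <<'E'
import numpy as np, cv2
from scipy.spatial.transform import Rotation as R
from workcell import env
def Rq(q): return R.from_quat([q[1],q[2],q[3],q[0]]).as_matrix()
def ray(p,u,v,fish=False):
    x=(u-p["cx"])/p["fx"]; y=(v-p["cy"])/p["fy"]
    if fish:
        r=np.hypot(x,y); s=np.sin(r)/r if r>1e-9 else 1; d=np.array([x*s,y*s,np.cos(r)])
    else: d=np.array([x,y,1.])
    return np.array(p["position"]), Rq(p["orientation"])@np.array([d[0],-d[1],-d[2]])
def onplane(p,u,v,z,fish=False):
    o,d=ray(p,u,v,fish); return o+d*(z-o[2])/d[2]
def cloud(p,dep):
    v,u=np.mgrid[:480,:640]; x=(u-p["cx"])/p["fx"]*dep; y=(v-p["cy"])/p["fy"]*dep
    return np.stack([x,-y,-dep],-1)@Rq(p["orientation"]).T+np.array(p["position"])
E
python3 - <<'E'
from h import *
s=env.get_state(); print(s)
for n in("scene","side"):
    p=env.camera_params(n); print(n,p); im,d=env.read_camera(n); cv2.imwrite(f"pics/{n}0.png",im); np.savez(f"{n}0.npz",im=im,d=d)
E
```

```text
{'clock': 0.0, 'joint_pos': array([-1.24357914e+00,  3.14008510e-01,  4.49871464e-02,  1.30360457e+00,
        7.92206091e-06,  1.43119038e+00]), 'qvel': array([ 1.07055731e-03,  6.42420130e-05, -6.39579636e-04, -1.18644505e-03,
       -4.75263595e-04,  1.74963524e-03]), 'tau': array([-8.00325670e-04, -4.80630684e+01,  2.98528951e+01,  1.94742030e-02,
       -1.46228958e-04, -5.04622349e-06]), 'tcp_pos': array([ 0.25860506, -0.51299481,  0.2304076 ]), 'orientation': array([-9.11150481e-04,  9.72882564e-01,  2.31297817e-01, -8.17441018e-05]), 'wrist_force': array([-0.06510543, -0.24599952,  0.34816731]), 'ft_torque': array([-0.00535433, -0.03063911, -0.00971811]), 'finger_gap': 0.08536045582893483}
scene {'fx': 490.36551095225445, 'fy': 490.36551095225445, 'cx': 323.74187880824957, 'cy': 236.90172676995002, 'position': array([1.41360248, 0.78735071, 0.91859378]), 'orientation': array([0.36262443, 0.17736773, 0.41931398, 0.81315435])}
side {'fx': 624.4924661788497, 'fy': 624.4924661788497, 'cx': 314.4489781862057, 'cy': 256.23644382730004, 'position': array([0.07681925, 0.69152148, 1.17498542]), 'orientation': array([-0.27201534, -0.09980315,  0.30928471,  0.90575381])}
```

View pics/scene0.png

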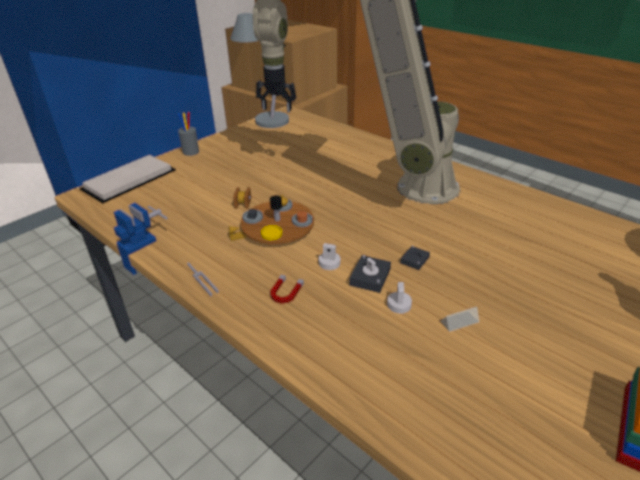

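View pics/side0.png

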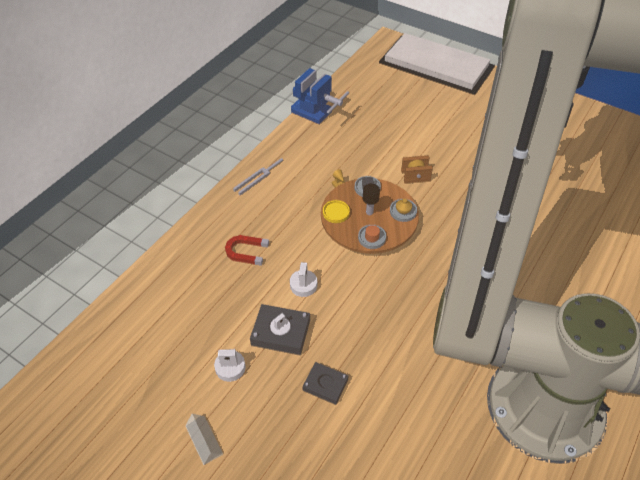

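The casting candidates, as side / scene pixels, are (281,325)/(371,268) in the large mould, (304,280)/(330,257), and (229,362)/(400,298). The first fits: it is the smallest and sits flush in the larger mould. The mould candidates are (281,329), which is the larger one meant, and (326,383), which is smaller. The brass pointer is at side (338,178). I'll confirm with one enlarged crop and measure.

```bash
python3 - <<'E'
from h import *
S=np.load("side0.npz");C=np.load("scene0.npz");ps=env.camera_params("side");pc=env.camera_params("scene")
def crop(im,u,v,w,h,k): return cv2.resize(im[v:v+h,u:u+w],None,fx=k,fy=k,interpolation=cv2.INTER_CUBIC)
a=crop(S["im"],200,250,130,150,3); b=crop(C["im"],310,230,130,100,3)[:450]
c=crop(S["im"],310,160,120,100,3.25); 
b=cv2.copyMakeBorder(b,0,450-b.shape[0],0,0,cv2.BORDER_CONSTANT)
cv2.imwrite("pics/crop1.png",np.hstack([a,b]))
for n,I,p in(("side",S,ps),("scene",C,pc)):
    P=cloud(p,I["d"]); hsv=cv2.cvtColor(I["im"],cv2.COLOR_BGR2HSV); im=I["im"]
    yel=((hsv[...,0]>22)&(hsv[...,0]<35)&(hsv[...,1]>200)&(hsv[...,2]>150)).astype(np.uint8)
    k,l,st,ce=cv2.connectedComponentsWithStats(yel)
    for i in range(1,k):
        if st[i,4]>15: print(n,"yel",st[i],ce[i],np.median(P[l==i],0),onplane(p,*ce[i],.046))
    dk=(im.max(-1)<75).astype(np.uint8)
    k,l,st,ce=cv2.connectedComponentsWithStats(dk)
    for i in range(1,k):
        m=l==i
        if st[i,4]>80:
            med=np.median(P[m],0)
            if .2<med[0]<1 and -.6<med[1]<.6 and med[2]<.2: print(n,"dark",st[i],ce[i].round(1),med.round(3),P[m].min(0).round(3),P[m].max(0).round(3))
    # points at disc top height, near carousel
    m=(abs(P[...,2]-.034)<.004)&(hsv[...,1]>90)&(I["d"]>0)
    k,l,st,ce=cv2.connectedComponentsWithStats(m.astype(np.uint8)); i=1+np.argmax(st[1:,4]); q=P[l==i]
    c,r=cv2.minEnclosingCircle(q[:,:2].astype(np.float32)); print(n,"disc",c,r,st[i])
    # lug: above .04 near mould
    (u0,v0)=(281,325) if n=="side" else (371,268)
    sub=np.zeros(m.shape,bool); sub[v0-25:v0+25,u0-25:u0+25]=1
    m=sub&(P[...,2]>.048); q=P[m]; print("lug",m.sum(),q.mean(0),q.min(0),q.max(0)); 
    e=np.linalg.eigh(np.cov(q[:,:2].T)); print(e[0],np.degrees(np.arctan2(e[1][1,1],e[1][0,1])))
E
```

```text
side dark [363 183  17  21 290] [370.7 193.3] [ 0.54  -0.217  0.113] [ 0.077 -0.292  0.061] [0.582 0.692 1.175]
side disc (0.5445827841758728, -0.2243010401725769) 0.12226109206676483 [ 321  179   98   75 3069]
lug 97 [0.48234346 0.2225735  0.19746627] [0.07681925 0.14316335 0.04863048] [0.54785512 0.69152148 1.17498542]
[3.70111189e-05 5.48491300e-02] 130.83322662525703
scene yel [261 225  21  16 250] [271.296 232.032] [ 0.6139416  -0.18168286  0.04139738] [ 0.61810206 -0.17678853  0.046     ]
scene dark [270 196  13  15 154] [275.5 202.9] [ 0.555 -0.218  0.107] [ 0.488 -0.282  0.038] [ 0.568 -0.206  0.122]
scene dark [401 248  28  21 373] [414.4 257.7] [0.407 0.208 0.02 ] [0.361 0.177 0.002] [1.414 0.787 0.919]
scene dark [350 258  40  34 711] [369.3 275.7] [0.576 0.168 0.031] [0.483 0.1   0.004] [1.414 0.787 0.919]
scene disc (0.5507716536521912, -0.23014827072620392) 0.12597477436065674 [ 240  201   74   42 1205]
lug 60 [0.67603199 0.24872553 0.1875803 ] [0.53662484 0.14075992 0.04823172] [1.41360248 0.78735071 0.91859378]
[3.08433546e-05 1.49722831e-01] -143.85272367978325
```

View pics/crop1.png

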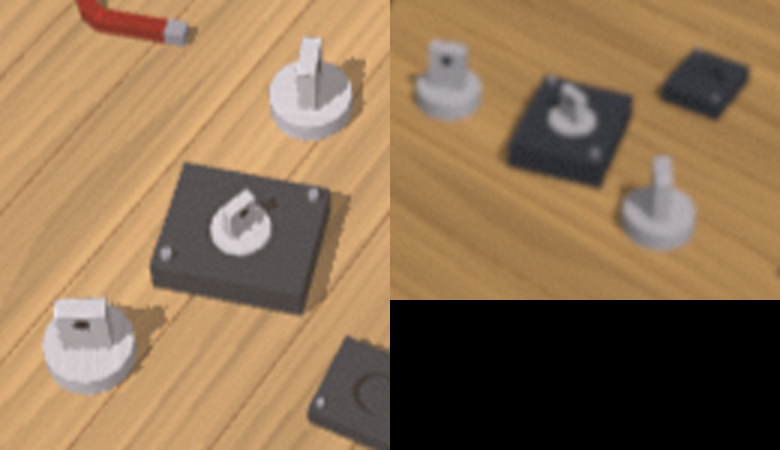

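The crop confirms it: the smallest bob sits in the larger mould, with its lug top around side pixel (280,318). Next I'll compute the move to a viewing pose above the mould.

```bash
cat >> h.py <<'E'
def to_tool(target,s=None):
    s=s or env.get_state(); return Rq(s["orientation"]).T@(np.array(target)-s["tcp_pos"])
E
python3 - <<'E'
from h import *
ps=env.camera_params("side");pc=env.camera_params("scene")
c=onplane(ps,280,326.7,.03); print("bob",c,onplane(pc,310+182/3,230+121/3,.03))
print("pointer side",onplane(ps,339,178,.045),"scene",onplane(pc,235,233,.045)); print("dish",onplane(ps,337,212,.046),onplane(pc,271.3,232,.046))
print("lug dir", onplane(ps,200+227/3,250+213/3,.062),onplane(ps,200+250/3,250+194/3,.062))
print(Rq(env.get_state()["orientation"]).round(3))
w=env.camera_params("wrist"); s=env.get_state(); print(w, Rq(s["orientation"]).T@(w["position"]-s["tcp_pos"]), (Rq(s["orientation"]).T@Rq(w["orientation"])).round(3))
print(to_tool([c[0],c[1],.2]))
E
```

```text
bob [0.53929363 0.15624543 0.03      ] [0.54602824 0.15589496 0.03      ]
pointer side [ 0.66435306 -0.27709322  0.045     ] scene [ 0.69477422 -0.25888104  0.045     ]
dish [ 0.60603023 -0.17571354  0.046     ] [ 0.61797718 -0.17690589  0.046     ]
lug dir [0.54206096 0.1648729  0.062     ] [0.53771367 0.14330887 0.062     ]
[[ 0.893  0.45  -0.001]
 [ 0.45  -0.893  0.002]
 [ 0.    -0.002 -1.   ]]
{'fx': 371.64829954431775, 'fy': 371.64829954431775, 'cx': 324.8288634911058, 'cy': 247.19559376619813, 'position': array([ 0.31708031, -0.48339562,  0.37282276]), 'orientation': array([ 0.84422353, -0.11213525,  0.06978521, -0.51946351])} [ 0.06557014 -0.00039855 -0.14229785] [[ 0.001  0.965  0.262]
 [ 1.    -0.    -0.   ]
 [-0.     0.262 -0.965]]
[ 0.55185995 -0.47129609  0.03138248]
```

```bash
python3 -m creep '[[0.02,-0.017,0,0,0,0],[0.055,-0.047,0,0,0,0],[0.09,-0.077,0,0,0,0],[0.125,-0.107,0,0,0,0],[0.16,-0.137,0,0,0,0],[0.195,-0.167,0,0,0,0],[0.23,-0.197,0,0,0,0],[0.265,-0.227,0,0,0,0]]' 0.0854 && python3 -m creep '[[0.036,-0.031,0,0,0,-7],[0.072,-0.061,0,0,0,-14],[0.108,-0.092,0,0,0,-21],[0.144,-0.123,0,0,0,-28],[0.18,-0.153,0,0,0,-35],[0.215,-0.184,0,0,0,-42],[0.25,-0.214,0,0,0,-48],[0.287,-0.244,0,0,0,-52]]'
python3 - <<'E'
from h import *
import pickle
w=env.camera_params("wrist"); im,d=env.read_camera("wrist"); cv2.imwrite("pics/w1.png",im); pickle.dump((w,im,d,env.get_state()),open("w1.pkl","wb"))
E
```

```text
clock: 0.9
tcp_pos: [0.3934, -0.1897, 0.2311]
orientation: [-0.0, 0.973, 0.231, -0.0]
wrist_force: [0.7, -0.0, -0.1]
finger_gap: 0.0853
clock: 1.7
tcp_pos: [0.5398, 0.1575, 0.231]
orientation: [-0.0, 0.772, 0.636, -0.0]
wrist_force: [0.4, -0.1, -0.1]
finger_gap: 0.0854
```

View pics/w1.png

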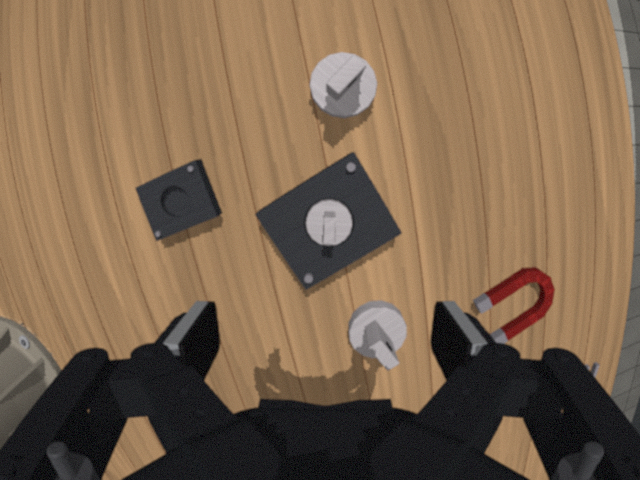

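The wrist view shows the bob disc at (329,222) in the big mould, with its lug running nearly vertically in the image. The larger look-alikes are at (343,85) and (378,330), and the small mould is at (178,200). I'll refine the bob's pose.

```bash
python3 - <<'E'
from h import *
import pickle
w,im,d,s=pickle.load(open("w1.pkl","rb"))
g=im.min(-1); m=(g>105).astype(np.uint8)
k,l,st,ce=cv2.connectedComponentsWithStats(m); i=l[215,315] or l[230,345]
print(st[i],ce[i])
cs,_=cv2.findContours((l==i).astype(np.uint8),0,2); c=max(cs,key=cv2.contourArea); (u,v),r=cv2.minEnclosingCircle(c); el=cv2.fitEllipse(cv2.convexHull(c)); print(u,v,r,el)
b=onplane(w,*el[0],.03,True); print("disc centre",b)
for n,(u,v) in {"near bob":(378,328),"far bob":(343,85)}.items(): print(n,onplane(w,u,v,.018,True))
# pins
for u,v in((351,167),(308,279)): print("pin",onplane(w,u,v,.036,True))
# depth lug: radial vs axial depth handled: depth along axis
P=[]
for v in range(190,262):
  for u in range(295,365):
    if d[v,u]>0:
        o,r=ray(w,u,v,True); f=-Rq(w["orientation"])[:,2]; P.append(o+r*d[v,u]/(r@f))
P=np.array(P); q=P[(P[:,2]>.054)&(P[:,2]<.07)]; print(len(q),q.mean(0),q.min(0),q.max(0))
h=cv2.minAreaRect(q[:,:2].astype(np.float32)*1000); print(h, np.percentile(P[:,2],[5,50,95]))
print("tool",s["tcp_pos"],Rq(s["orientation"]).round(3))
x=cv2.resize(im[170:280,270:390],None,fx=5,fy=5,interpolation=cv2.INTER_CUBIC); cv2.imwrite("pics/w1c.png",x)
E
```

```text
[ 306  200   46   45 1673] [328.57142857 222.27854154]
328.58978271484375 222.29278564453125 23.27959442138672 ((328.585693359375, 222.3880157470703), (45.96210861206055, 46.182682037353516), 38.32630920410156)
disc centre [0.54187562 0.15399745 0.03      ]
near bob [0.5722277  0.02814253 0.018     ]
far bob [0.58005719 0.27958065 0.018     ]
pin [0.57161044 0.20166882 0.036     ]
pin [0.5120795  0.10435986 0.036     ]
349 [0.54198301 0.15426239 0.06129794] [0.53459166 0.14150806 0.05416625] [0.5490415  0.16622986 0.06405027]
((541.9331665039062, 153.84884643554688), (24.227012634277344, 10.363616943359375), 79.0509033203125) [0.02652487 0.02979101 0.06121215]
tool [0.54238629 0.16324593 0.23018393] [[ 0.185  0.983  0.002]
 [ 0.983 -0.185  0.004]
 [ 0.004  0.001 -1.   ]]
```

View pics/w1c.png

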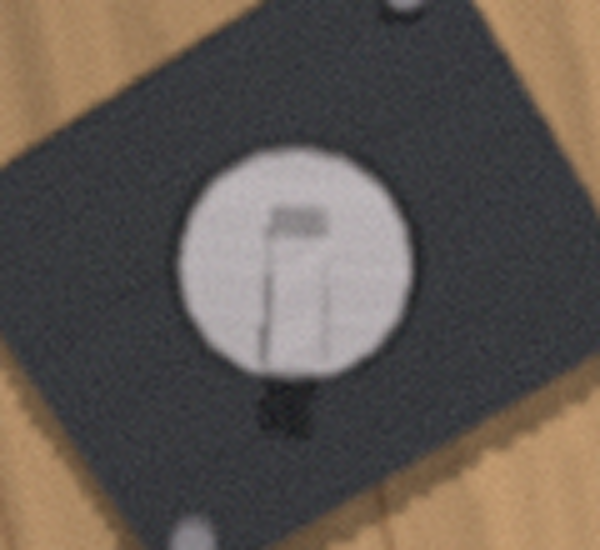

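```bash
python3 -m creep '[[-0.003,0,0.01,0,0,0],[-0.007,0.001,0.035,0,0,0],[-0.0095,0.001,0.065,0,0,0],[-0.0095,0.001,0.095,0,0,0],[-0.0095,0.001,0.12,0,0,0],[-0.0095,0.001,0.13,0,0,0],[-0.0095,0.001,0.13,0,0,0],[-0.0095,0.001,0.13,0,0,0]]'
python3 -c "
from h import *
print(to_tool([.5419,.1540,.0355]), env.get_state()['tcp_pos'])"
```

```text
clock: 2.55
tcp_pos: [0.5392, 0.1454, 0.1021]
orientation: [0.0, 0.773, 0.634, 0.0]
wrist_force: [-0.2, 0.7, -0.3]
finger_gap: 0.0855
[0.00890347 0.00088548 0.06657329] [0.53923296 0.14544966 0.10207204]
```

```bash
python3 -m creep '[[0.005,0.0005,0.01,0,0,0],[0.009,0.001,0.03,0,0,0],[0.009,0.001,0.05,0,0,0],[0.009,0.001,0.062,0,0,0],[0.009,0.001,0.0665,0,0,0],[0.009,0.001,0.0665,0,0,0],[0.009,0.001,0.0665,0,0,0],[0.009,0.001,0.0665,0,0,0]]' && python3 -m creep '[[0,0,0,0,0,0],[0,0,0,0,0,0],[0,0,0,0,0,0],[0,0,0,0,0,0],[0,0,0,0,0,0],[0,0,0,0,0,0],[0,0,0,0,0,0],[0,0,0,0,0,0]]' 0.0 60
```

```text
clock: 3.35
tcp_pos: [0.5425, 0.1547, 0.0358]
orientation: [0.001, 0.773, 0.634, 0.001]
wrist_force: [-0.9, -0.4, -0.2]
finger_gap: 0.0853
clock: 4.15
tcp_pos: [0.5418, 0.1546, 0.0349]
orientation: [0.0, 0.773, 0.634, 0.0]
wrist_force: [1.4, -0.5, 1.8]
finger_gap: 0.0095
```

```bash
python3 -m creep '[[0,0,-0.004,0,0,0],[0,0,-0.012,0,0,0],[0,0,-0.025,0,0,0],[0,0,-0.045,0,0,0],[0,0,-0.07,0,0,0],[0,0,-0.095,0,0,0],[0,0,-0.118,0,0,0],[0,0,-0.13,0,0,0]]' && python3 -m creep '[[-0.01,0,-0.01,0,0,0],[-0.03,0.001,-0.02,0,0,0],[-0.06,0.002,-0.035,0,0,0],[-0.09,0.003,-0.05,0,0,0],[-0.12,0.004,-0.065,0,0,0],[-0.15,0.004,-0.08,0,0,0],[-0.18,0.005,-0.09,0,0,0],[-0.21,0.005,-0.095,0,0,0]]' && python3 -m creep '[[-0.03,0.001,0,0,0,6],[-0.06,0.002,0,0,0,13],[-0.09,0.003,0,0,0,20],[-0.12,0.004,0,0,0,27],[-0.145,0.005,0,0,0,34],[-0.16,0.005,0,0,0,39],[-0.17,0.005,0,0,0,41],[-0.17,0.005,0,0,0,41]]'
python3 - <<'E'
from h import *
import pickle
print(env.get_state()["tcp_pos"])
w=env.camera_params("wrist"); im,d=env.read_camera("wrist"); cv2.imwrite("pics/w2.png",im); pickle.dump((w,im,d,env.get_state()),open("w2.pkl","wb"))
E
```

```text
clock: 4.95
tcp_pos: [0.5424, 0.1548, 0.1679]
orientation: [0.001, 0.773, 0.634, 0.001]
wrist_force: [-0.2, 0.3, -2.2]
finger_gap: 0.0086
clock: 5.75
tcp_pos: [0.5047, -0.054, 0.2604]
orientation: [0.0, 0.773, 0.634, -0.0]
wrist_force: [1.3, 0.4, -2.2]
finger_gap: 0.0085
clock: 6.55
tcp_pos: [0.4764, -0.221, 0.2592]
orientation: [-0.0, 0.946, 0.323, -0.0]
wrist_force: [0.4, 0.5, -1.6]
finger_gap: 0.0089
[ 0.47641208 -0.22100673  0.25923401]
```

View pics/w2.png

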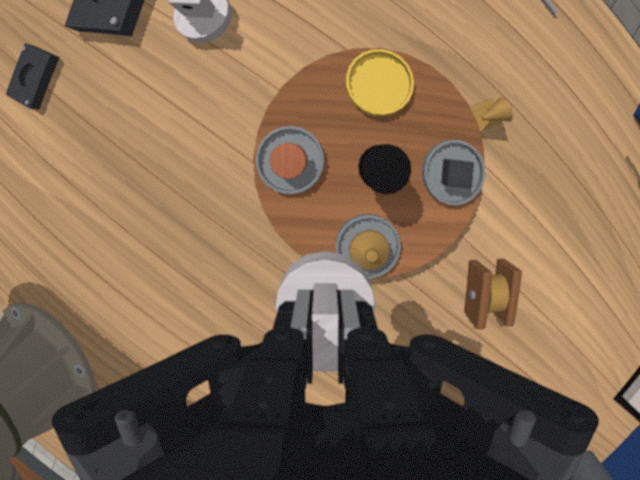

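The view shows the bob held, the yellow dish at (380,83), the knob at (385,168), and the brass pointer around (492,112).

```bash
python3 - <<'E'
from h import *
import pickle
w,im,d,s=pickle.load(open("w2.pkl","rb"))
hsv=cv2.cvtColor(im,cv2.COLOR_BGR2HSV); F=-Rq(w["orientation"])[:,2]
def pt(u,v):
    o,r=ray(w,u,v,True); return o+r*d[v,u]/(r@F)
# disc outline
m=((hsv[...,1]>120)&(hsv[...,2]<150)&(hsv[...,0]<20)).astype(np.uint8)
# yellow
y=((hsv[...,0]>22)&(hsv[...,0]<35)&(hsv[...,1]>150)).astype(np.uint8); y[:, 430:]=0; y[140:]=0
cs,_=cv2.findContours(y,0,1); c=max(cs,key=cv2.contourArea)[:,0]
Q=np.array([onplane(w,a,b,.046,True)[:2] for a,b in c])
def fitc(Q):
    A=np.c_[2*Q,np.ones(len(Q))]; x=np.linalg.lstsq(A,(Q**2).sum(1),rcond=None)[0]; return x[:2],np.sqrt(x[2]+x[:2]@x[:2])
yc,r=fitc(Q); print("yellow",yc,r)
k=(im.max(-1)<45).astype(np.uint8); n,l,st,ce=cv2.connectedComponentsWithStats(k); i=l[168,385]; print("knob px",st[i],ce[i])
cs,_=cv2.findContours((l==i).astype(np.uint8),0,1); c=max(cs,key=cv2.contourArea)[:,0]
# upper-surface half: use depth
vv,uu=np.where(l==i); P=np.array([pt(u,v) for u,v in zip(uu,vv)]); print("knob z",np.percentile(P[:,2],[5,50,95]))
T=P[P[:,2]>.110]; kc,kr=cv2.minEnclosingCircle(T[:,:2].astype(np.float32)); print("knob depth",kc,kr)
# disc by depth rim
P=[]
for v in range(40,285):
    for u in range(245,500):
        if d[v,u]>0: P.append((*pt(u,v),u,v))
P=np.array(P); D=P[(abs(P[:,2]-.034)<.004)]
h=cv2.convexHull(D[:,:2].astype(np.float32))[:,0]; c,r=cv2.minEnclosingCircle(h); print("disc",c,r,fitc(h))
# pointer
b=((hsv[...,0]>15)&(hsv[...,0]<28)&(hsv[...,1]>150)).astype(np.uint8); b[:,:472]=0;b[:,520:]=0;b[:90]=0;b[140:]=0
n,l,st,ce=cv2.connectedComponentsWithStats(b); i=1+np.argmax(st[1:,4]); vv,uu=np.where(l==i); print("ptr",st[i],ce[i])
P=np.array([pt(u,v) for u,v in zip(uu,vv)]); print(np.percentile(P[:,2],[2,10,50,90,98]),P.mean(0))
for zlo in(.03,.04,.05):
    q=P[P[:,2]>zlo]; 
    if len(q): v=q.mean(0)[:2]-yc*0-np.array(kc); print(zlo,len(q),np.hypot(*v),np.degrees(np.arctan2(v[1],v[0])))
v=P[:,:2]-kc; rr=np.hypot(*v.T); an=np.degrees(np.arctan2(v[:,1],v[:,0]))
for lo in range(110,180,6):
    q=(rr>lo/1000)&(rr<=lo/1000+.006)
    if q.any(): print(lo,q.sum(),an[q].mean().round(1),an[q].min().round(1),an[q].max().round(1),P[q,2].mean().round(3))
v=yc-kc; print("dish ang",np.degrees(np.arctan2(v[1],v[0])),np.hypot(*v))
cv2.imwrite("pics/w2c.png",cv2.resize(im[85:150,455:535],None,fx=8,fy=8,interpolation=cv2.INTER_CUBIC))
print(s["tcp_pos"],Rq(s["orientation"]).round(3))
E
```

```text
yellow [ 0.61131639 -0.18158195] 0.02887667564062613
knob px [ 359  145   51   49 1921] [384.5950026  168.41176471]
knob z [0.11385317 0.1156545  0.11689677]
knob depth (0.5388444066047668, -0.212859645485878) 0.03405583277344704
disc (0.5473310947418213, -0.26429811120033264) 0.15683917701244354 (array([ 0.55188786, -0.2627021 ]), np.float64(0.14631171195667272))
ptr [488 123   5   3   6] [490.         124.16666667]
[0.00653802 0.00681786 0.00761425 0.00870476 0.0089262 ] [ 0.66811399 -0.3044804   0.00771229]
152 2 -35.3 -35.6 -35.1 0.007
158 4 -35.3 -35.7 -34.8 0.008
dish ang 23.344219668872256 0.07893340877227341
[ 0.47668596 -0.22018018  0.25938882] [[ 0.791  0.612 -0.001]
 [ 0.612 -0.791  0.001]
 [-0.    -0.001 -1.   ]]
```

View pics/w2c.png

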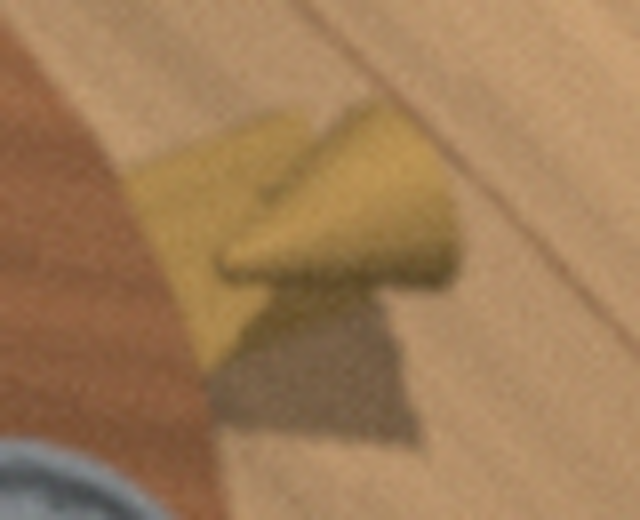

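```bash
python3 - <<'E'
from h import *
import pickle
w,im,d,s=pickle.load(open("w2.pkl","rb"))
hsv=cv2.cvtColor(im,cv2.COLOR_BGR2HSV); F=-Rq(w["orientation"])[:,2]
def pt(u,v):
    o,r=ray(w,u,v,True); return o+r*d[v,u]/(r@F)
def fitc(Q):
    for _ in range(6):
        A=np.c_[2*Q,np.ones(len(Q))]; x=np.linalg.lstsq(A,(Q**2).sum(1),rcond=None)[0]; c=x[:2]; r=np.sqrt(x[2]+c@c)
        e=abs(np.hypot(*(Q-c).T)-r); Q=Q[e<=max(np.percentile(e,90),.0008)]
    return c,r,len(Q)
print("table bgr/hsv",hsv[30,300],"disc",hsv[120,330],hsv[230,430])
# disc edge: radial scan from the axis guess, in world at z=.034, find red->table change in hue/value
def proj(X):
    p=Rq(w["orientation"]).T@(X-w["position"]); x,y,z=p[0],-p[1],-p[2]; r=np.hypot(x,y); th=np.arctan2(r,z)
    return w["cx"]+w["fx"]*th*x/r, w["cy"]+w["fy"]*th*y/r
lab=cv2.GaussianBlur(cv2.cvtColor(im,cv2.COLOR_BGR2LAB),(3,3),0).astype(float)
c0=np.array([.541,-.216]); E=[]
for a in np.radians(np.arange(0,360,3)):
    rs=np.arange(.105,.135,.0005); L=[]
    for r in rs:
        u,v=proj(np.array([*(c0+r*np.array([np.cos(a),np.sin(a)])),.034])); L.append(lab[int(round(v)),int(round(u)),0] if 0<=u<639.4 and 0<=v<300 else np.nan)
    L=np.array(L); g=L[8:]-L[:-8]
    if not np.isnan(g).any() and g.max()>25: j=g.argmax()+4; E.append(c0+rs[j]*np.array([np.cos(a),np.sin(a)]))
ac,r,n=fitc(np.array(E)); print("axis from disc",ac,r,n)
k=(im.max(-1)<45).astype(np.uint8); n,l,st,ce=cv2.connectedComponentsWithStats(k); i=l[168,385]
vv,uu=np.where(l==i); P=np.array([pt(u,v) for u,v in zip(uu,vv)]); T=P[(P[:,2]>.112)&(P[:,2]<.119)]
h=cv2.convexHull(T[:,:2].astype(np.float32))[:,0]; print("knob",np.median(T[:,:2],0),(fitc(h)))
for u,v in((482,117),(484,117),(490,115),(500,112),(507,109)): print("cone",pt(u,v))
z=np.median([pt(u,v)[2] for u,v in((500,112),(505,109),(498,113))]); print(z)
for zz in(.04,.05,.06): 
  for u,v in((482.3,117.9),(507.5,108.8)):
    q=onplane(w,u,v,zz,True)[:2]-ac; print(zz,np.hypot(*q).round(4),np.degrees(np.arctan2(q[1],q[0])).round(1))
yc=np.array([.6113,-.1816]); q=yc-ac; print("dish",np.hypot(*q),np.degrees(np.arctan2(q[1],q[0])))
print("dish floor depth pt",pt(380,83))
E
```

```text
table bgr/hsv [ 15 104 188] disc [ 14 136 135] [ 13 141 148]
axis from disc [ 0.54448232 -0.22787528] 0.11913274481185962 58
knob [ 0.54478918 -0.22654015] (array([ 0.54473152, -0.22682903]), np.float64(0.01895533271262893), 36)
cone [ 0.65866439 -0.28490404  0.03291738]
cone [ 0.65920854 -0.28576119  0.03587822]
cone [ 0.66492082 -0.28894707  0.0379635 ]
cone [ 0.67414832 -0.29440741  0.04168603]
cone [ 0.68149146 -0.29770667  0.04412186]
0.04168602717358222
0.04 0.1244 -26.7
0.04 0.1566 -27.2
0.05 0.12 -26.2
0.05 0.1513 -26.8
0.06 0.1156 -25.7
0.06 0.146 -26.4
dish 0.08127732977181865 34.70493978556456
dish floor depth pt [ 0.61296747 -0.1822974   0.03727577]
```

```bash
python3 -m creep '[[0.02,0.008,0,0,0,0],[0.045,0.018,0,0,0,0],[0.07,0.028,0,0,0,0],[0.095,0.038,0.01,0,0,0],[0.118,0.047,0.03,0,0,0],[0.131,0.052,0.06,0,0,0],[0.131,0.052,0.09,0,0,0],[0.131,0.052,0.11,0,0,0]]' && python3 -m creep '[[0,0,0.01,0,0,0],[0,0,0.02,0,0,0],[0,0,0.03,0,0,0],[0,0,0.04,0,0,0],[0,0,0.05,0,0,0],[0,0,0.05,0,0,0],[0,0,0.05,0,0,0],[0,0,0.05,0,0,0]]'
python3 - <<'E'
from h import *
import pickle
print(to_tool([.612,-.181,.057]),Rq(env.get_state()["orientation"]).round(3))
w=env.camera_params("wrist"); im,d=env.read_camera("wrist"); cv2.imwrite("pics/w3.png",im); pickle.dump((w,im,d,env.get_state()),open("w3.pkl","wb"))
E
```

```text
clock: 7.4
tcp_pos: [0.6121, -0.1786, 0.1469]
orientation: [-0.001, 0.946, 0.325, -0.001]
wrist_force: [-0.5, 0.7, -2.4]
finger_gap: 0.0086
clock: 8.2
tcp_pos: [0.6131, -0.1812, 0.1004]
orientation: [0.0, 0.946, 0.323, 0.0]
wrist_force: [0.2, -0.2, -1.6]
finger_gap: 0.0091
[-0.00071827 -0.00088122  0.04341949] [[ 0.791  0.612  0.001]
 [ 0.612 -0.791 -0.001]
 [ 0.     0.001 -1.   ]]
```

View pics/w3.png

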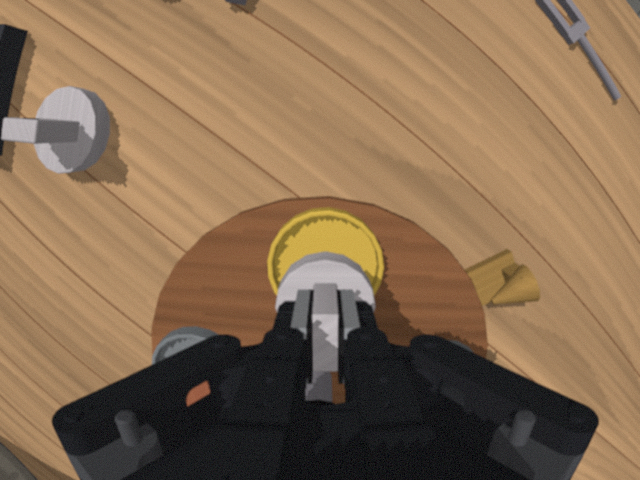

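The bob is laterally centred over the yellow dish at (326,265). I'll lower it gently.

```bash
python3 -m creep '[[-0.0005,-0.001,0.008,0,0,0],[-0.0005,-0.001,0.016,0,0,0],[-0.0005,-0.001,0.024,0,0,0],[-0.0005,-0.001,0.031,0,0,0],[-0.0005,-0.001,0.036,0,0,0],[-0.0005,-0.001,0.039,0,0,0],[-0.0005,-0.001,0.04,0,0,0],[-0.0005,-0.001,0.04,0,0,0]]' && python3 -m creep '[[0,0,0.0005,0,0,0],[0,0,0.001,0,0,0],[0,0,0.0015,0,0,0],[0,0,0.002,0,0,0],[0,0,0.0025,0,0,0],[0,0,0.0025,0,0,0],[0,0,0.0025,0,0,0],[0,0,0.0025,0,0,0]]'
```

```text
clock: 9.05
tcp_pos: [0.6117, -0.1805, 0.0598]
orientation: [0.0, 0.946, 0.323, -0.0]
wrist_force: [0.1, -0.3, -1.7]
finger_gap: 0.009
clock: 9.85
tcp_pos: [0.6117, -0.1805, 0.0573]
orientation: [0.0, 0.946, 0.323, -0.0]
wrist_force: [0.7, -0.0, -0.8]
finger_gap: 0.0088
```

Contact may be starting, so I'll take smaller steps.

```bash
python3 -m creep '[[0,0,0.0002,0,0,0],[0,0,0.0004,0,0,0],[0,0,0.0006,0,0,0],[0,0,0.0007,0,0,0],[0,0,0.0007,0,0,0],[0,0,0.0007,0,0,0],[0,0,0.0007,0,0,0],[0,0,0.0007,0,0,0]]'; python3 -c "
from h import *
print(env.get_state()['wrist_force'])"
```

```text
clock: 10.65
tcp_pos: [0.6118, -0.1806, 0.057]
orientation: [0.0, 0.946, 0.323, 0.0]
wrist_force: [-1.1, 0.4, 3.3]
finger_gap: 0.0089
[-1.05327431  0.38027126  3.31603442]
```

```bash
python3 -m creep '[[0,0,0,0,0,0],[0,0,0,0,0,0],[0,0,0,0,0,0],[0,0,0,0,0,0],[0,0,0,0,0,0],[0,0,0,0,0,0],[0,0,0,0,0,0],[0,0,0,0,0,0]]' 0.045 && python3 -m creep '[[0,0,-0.01,0,0,0],[0,0,-0.025,0,0,0],[0,0,-0.05,0,0,0],[0,0,-0.08,0,0,0],[0,0,-0.11,0,0,0],[-0.02,0,-0.14,0,0,0],[-0.05,0,-0.16,0,0,0],[-0.08,0,-0.16,0,0,0]]' && python3 -m creep '[[-0.03,0,0,0,0,0],[-0.05,0,0,0,0,0],[-0.06,0,0,0,0,0],[-0.06,0,0,0,0,0],[-0.06,0,0,0,0,0],[-0.06,0,0,0,0,0],[-0.06,0,0,0,0,0],[-0.06,0,0,0,0,0]]' 0.0854
python3 - <<'E'
from h import *
import pickle
w=env.camera_params("wrist"); im,d=env.read_camera("wrist"); cv2.imwrite("pics/w4.png",im); pickle.dump((w,im,d,env.get_state()),open("w4.pkl","wb"))
E
```

```text
clock: 11.45
tcp_pos: [0.6117, -0.1805, 0.0566]
orientation: [0.0, 0.946, 0.323, 0.0]
wrist_force: [0.6, -0.6, 0.5]
finger_gap: 0.0449
clock: 12.25
tcp_pos: [0.5497, -0.2306, 0.2213]
orientation: [0.003, 0.946, 0.324, 0.002]
wrist_force: [-0.2, -1.0, 0.1]
finger_gap: 0.0453
clock: 13.05
tcp_pos: [0.5015, -0.2657, 0.2164]
orientation: [-0.0, 0.946, 0.324, -0.0]
wrist_force: [-0.3, 0.5, 1.2]
finger_gap: 0.0857
```

View pics/w4.png

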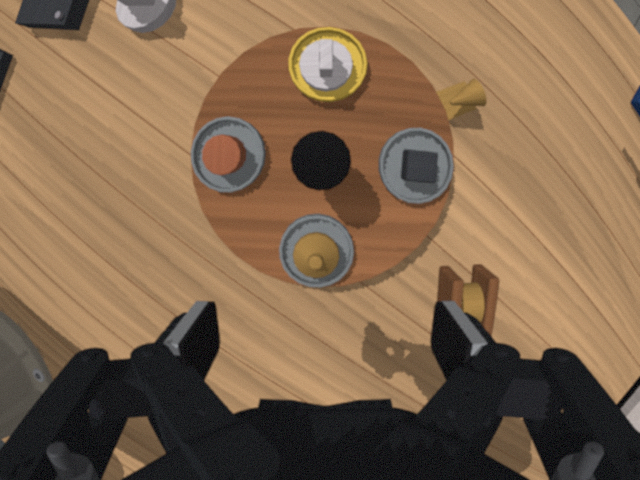

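The bob stands upright in the yellow dish at (327,65). The knob is at (321,160), and the cone's tip is around (452,97) with its base around (480,93). I'll re-measure the angles.

```bash
cat > meas.py <<'E'
from h import *
import pickle,sys
def fitc(Q):
    for _ in range(6):
        A=np.c_[2*Q,np.ones(len(Q))]; x=np.linalg.lstsq(A,(Q**2).sum(1),rcond=None)[0]; c=x[:2]; r=np.sqrt(x[2]+c@c)
        e=abs(np.hypot(*(Q-c).T)-r); Q=Q[e<=max(np.percentile(e,90),.0008)]
    return c,r,len(Q)
w,im,d,s=pickle.load(open(sys.argv[1],"rb")); F=-Rq(w["orientation"])[:,2]; o=np.array(w["position"])
hsv=cv2.cvtColor(im,cv2.COLOR_BGR2HSV)
W=np.zeros((480,640,3))
for v in range(480):
    for u in range(640):
        r=ray(w,u,v,True)[1]; W[v,u]=o+r*d[v,u]/(r@F)
Y=hsv.copy(); ym=((hsv[...,0]>22)&(hsv[...,0]<35)&(hsv[...,1]>170)).astype(np.uint8)
n,l,st,ce=cv2.connectedComponentsWithStats(ym); i=1+np.argmax(st[1:,4])
c=max(cv2.findContours((l==i).astype(np.uint8),0,1)[0],key=cv2.contourArea)[:,0]
yc,yr,n=fitc(np.array([onplane(w,a,b,.046,True)[:2] for a,b in c])); print("dish",yc,yr,st[i])
kn=(im.max(-1)<45)&(abs(W[...,2]-.116)<.004)&(np.hypot(W[...,0]-.545,W[...,1]+.227)<.03)
h=cv2.convexHull(W[kn][:,:2].astype(np.float32))[:,0]; print("knob",fitc(h),"median",np.median(W[kn],0))
ac=np.array([.5446,-.2272])
q=yc-ac; da=np.degrees(np.arctan2(q[1],q[0])); print("dish angle",da,np.hypot(*q))
cone=(hsv[...,0]>14)&(hsv[...,0]<32)&(hsv[...,1]>110)&(W[...,2]>.02)&(W[...,2]<.09)
rr=np.hypot(W[...,0]-ac[0],W[...,1]-ac[1]); cone&=(rr>.125)&(rr<.165)
n,l,st,ce=cv2.connectedComponentsWithStats(cone.astype(np.uint8)); i=1+np.argmax(st[1:,4]); print("cone",st[i])
P=W[l==i]; a=np.degrees(np.arctan2(P[:,1]-ac[1],P[:,0]-ac[0])); r=rr[l==i]
for lo in range(125,165,5):
    k=(r*1000>lo)&(r*1000<lo+5)
    if k.sum()>3: print(lo,k.sum(),"mid %.1f mean %.1f z %.3f-%.3f"%((a[k].min()+a[k].max())/2,a[k].mean(),P[k,2].min(),P[k,2].max()))
E
python3 meas.py w4.pkl; python3 -c "
import cv2
im=cv2.imread('pics/w4.png');cv2.imwrite('pics/w4c.png',cv2.resize(im[65:130,425:505],None,fx=8,fy=8,interpolation=cv2.INTER_CUBIC))"
```

```text
dish [0.34806074 0.20437748] 0.4624757461758877 [322  31   1   2   2]
knob (array([ 0.54527055, -0.22763628]), np.float64(0.018832913375670824), 39) median [ 0.54539381 -0.22748118  0.11568703]
dish angle 114.48439638978286 0.47422231107001317
cone [450  79  37  28 656]
125 21 mid -27.4 mean -27.4 z 0.031-0.037
130 50 mid -27.2 mean -27.3 z 0.031-0.039
135 82 mid -27.4 mean -27.3 z 0.031-0.041
140 107 mid -27.1 mean -27.2 z 0.032-0.043
145 132 mid -27.3 mean -27.2 z 0.033-0.044
150 168 mid -27.5 mean -27.4 z 0.033-0.047
155 96 mid -27.3 mean -27.2 z 0.034-0.047
```

View pics/w4c.png

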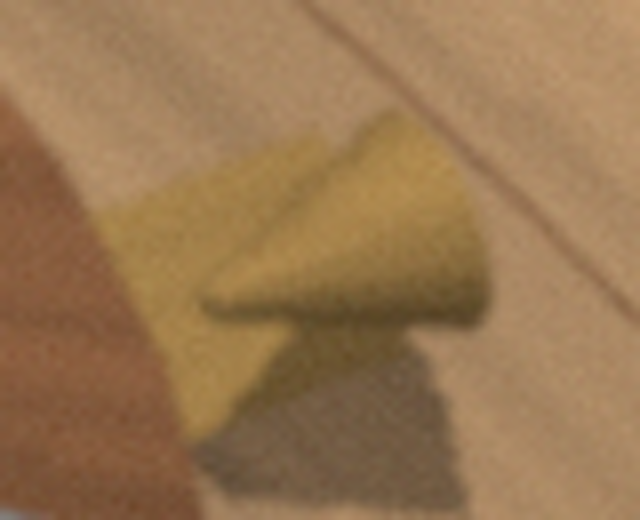

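```bash
sed -i 's/hsv\[...,0\]>22)&(hsv\[...,0\]<35)&(hsv\[...,1\]>170)/hsv[...,0]>20)\&(hsv[...,0]<38)\&(hsv[...,1]>185)\&(np.hypot(W[...,0]-.545,W[...,1]+.2275)<.118)\&(W[...,2]<.06)/; s/ac=np.array(.*/ac=np.array([.545,-.2275])/' meas.py; python3 meas.py w4.pkl | grep -v mid; python3 -c "
from h import *
s=env.get_state();print(s['joint_pos'],to_tool([.545,-.2275,.2]),s['clock'])"
```

```text
[-6.28820083e-01  3.03047899e-01 -4.49953299e-03  1.26351292e+00
  3.32841392e-06  1.85307900e+00] [ 0.05791442 -0.00343366  0.01639597] 13.1Traceback (most recent call last):
  File "meas.py", line 15, in <module>
    n,l,st,ce=cv2.connectedComponentsWithStats(ym); i=1+np.argmax(st[1:,4])
                                                        ~~~~~~~~~^^^^^^^^^^
    return _wrapfunc(a, 'argmax', axis=axis, out=out, **kwds)
    return bound(*args, **kwds)
ValueError: attempt to get argmax of an empty sequence
```

```bash
python3 - <<'E'
import pickle,cv2
w,im,d,s=pickle.load(open("w4.pkl","rb")); h=cv2.cvtColor(im,cv2.COLOR_BGR2HSV); print(h[66,290:302].tolist(), h[98,325].tolist(),h[60,270].tolist())
E
sed -i 's/hsv\[...,1\]>185/hsv[...,1]>160/; s/-.2275)<.118/+.2275)<.118/' meas.py; sed -i 's/W\[...,1\]++/W[...,1]+/' meas.py; grep -n "ym=" meas.py; python3 meas.py w4.pkl | grep -v mid
```

```text
[[22, 162, 203], [22, 160, 185], [22, 165, 147], [24, 168, 137], [23, 160, 172], [22, 159, 201], [23, 160, 215], [22, 160, 217], [23, 138, 211], [19, 82, 197], [12, 17, 192], [157, 12, 199]] [22, 158, 211] [12, 140, 140]
14:Y=hsv.copy(); ym=((hsv[...,0]>20)&(hsv[...,0]<38)&(hsv[...,1]>160)&(np.hypot(W[...,0]-.545,W[...,1]+.2275)<.118)&(W[...,2]<.06)).astype(np.uint8)
dish [ 0.61333303 -0.1803499 ] 0.029099150628621503 [290  28  73  53 448]
knob (array([ 0.54527055, -0.22763628]), np.float64(0.018832913375670824), 39) median [ 0.54539381 -0.22748118  0.11568703]
dish angle 34.60585351677168 0.083021289999548
cone [450  79  37  28 656]
```

```bash
python3 -m creep '[[0.01,-0.001,0,0,0,-6],[0.025,-0.002,0,0,0,-13],[0.04,-0.003,0,0,0,-20],[0.052,-0.0035,0,0,0,-27],[0.058,-0.0035,0,0,0,-34],[0.058,-0.0035,0,0,0,-39],[0.058,-0.0035,0,0,0,-42],[0.058,-0.0035,0,0,0,-42]]' && python3 -m creep '[[0,0,0.01,0,0,0],[0,0,0.03,0,0,0],[0,0,0.05,0,0,0],[0,0,0.065,0,0,0],[0,0,0.075,0,0,0],[0,0,0.075,0,0,0],[0,0,0.075,0,0,0],[0,0,0.075,0,0,0]]'; python3 -c "
from h import *
print(to_tool([.545,-.2275,.080]))"
```

```text
clock: 13.9
tcp_pos: [0.5449, -0.2276, 0.2164]
orientation: [-0.0, 0.767, 0.641, -0.0]
wrist_force: [0.4, 0.1, 0.0]
finger_gap: 0.0853
clock: 14.7
tcp_pos: [0.5452, -0.2282, 0.1425]
orientation: [0.001, 0.768, 0.641, 0.0]
wrist_force: [1.1, -0.7, 1.1]
finger_gap: 0.0852
[ 0.00073072 -0.00047164  0.06250144]
```

Dish angle is 34.6° and pointer angle is −27.3°, so the carousel needs −61.9° in world, which is +61.9° about tool z. Next I'll descend and grip the knob.

```bash
python3 -m creep '[[0.0005,-0.0005,0.01,0,0,0],[0.0005,-0.0005,0.022,0,0,0],[0.0005,-0.0005,0.034,0,0,0],[0.0005,-0.0005,0.046,0,0,0],[0.0005,-0.0005,0.056,0,0,0],[0.0005,-0.0005,0.0615,0,0,0],[0.0005,-0.0005,0.0625,0,0,0],[0.0005,-0.0005,0.0625,0,0,0]]' && python3 -m creep '[[0,0,0,0,0,0],[0,0,0,0,0,0],[0,0,0,0,0,0],[0,0,0,0,0,0],[0,0,0,0,0,0],[0,0,0,0,0,0],[0,0,0,0,0,0],[0,0,0,0,0,0]]' 0.0 60; python3 -c "
from h import *
s=env.get_state();print(s['wrist_force'],s['ft_torque'],s['joint_pos'])"
```

```text
clock: 15.5
tcp_pos: [0.5443, -0.2274, 0.079]
orientation: [-0.0, 0.767, 0.641, -0.0]
wrist_force: [0.4, -0.4, 0.5]
finger_gap: 0.0855
clock: 16.3
tcp_pos: [0.5459, -0.2278, 0.0802]
orientation: [0.002, 0.767, 0.641, 0.001]
wrist_force: [4.7, -0.2, 4.3]
finger_gap: 0.0388
[ 4.65778294 -0.22253561  4.25098359] [ 0.13496945 -0.81958574  0.03234892] [-5.31315428e-01  4.26753102e-01 -1.70451552e-01  9.69986545e-01
  7.81826454e-04  1.21815974e+00]
```

```bash
python3 -m creep '[[0,0,0,0,0,1],[0,0,0,0,0,3],[0,0,0,0,0,6],[0,0,0,0,0,10],[0,0,0,0,0,14],[0,0,0,0,0,18],[0,0,0,0,0,22],[0,0,0,0,0,26]]' && python3 -m creep '[[0,0,0,0,0,4],[0,0,0,0,0,8],[0,0,0,0,0,12],[0,0,0,0,0,16],[0,0,0,0,0,20],[0,0,0,0,0,24],[0,0,0,0,0,27],[0,0,0,0,0,30]]'  && python3 -m creep '[[0,0,0,0,0,2],[0,0,0,0,0,3.5],[0,0,0,0,0,4.7],[0,0,0,0,0,5.5],[0,0,0,0,0,5.9],[0,0,0,0,0,5.9],[0,0,0,0,0,5.9],[0,0,0,0,0,5.9]]'
python3 - <<'E'
from h import *
import pickle
s=env.get_state();print(s['wrist_force'],s['ft_torque'],np.degrees(2*np.arctan2(s['orientation'][2],s['orientation'][1])))
for n in("wrist","side"):
    w=env.camera_params(n); im,d=env.read_camera(n); cv2.imwrite(f"pics/{n}5.png",im); pickle.dump((w,im,d,s),open(n+"5.pkl","wb"))
a=cv2.imread("pics/wrist5.png");b=cv2.imread("pics/side5.png")[150:280,290:450]
b=cv2.resize(b,None,fx=3,fy=3,interpolation=cv2.INTER_CUBIC); a=cv2.resize(a,(480,360))
c=np.zeros((390,960,3),np.uint8); c[:360,:480]=a; c[:,480:]=b; cv2.imwrite("pics/v5.png",cv2.resize(c,(800,325)))
E
```

```text
clock: 17.1
tcp_pos: [0.5458, -0.2277, 0.0802]
orientation: [0.001, 0.893, 0.451, 0.001]
wrist_force: [5.6, 0.7, 5.1]
finger_gap: 0.039
clock: 17.9
tcp_pos: [0.5457, -0.2276, 0.0802]
orientation: [0.001, 0.979, 0.205, 0.001]
wrist_force: [3.9, 1.4, 3.2]
finger_gap: 0.0387
clock: 18.7
tcp_pos: [0.5457, -0.2275, 0.0802]
orientation: [0.001, 0.988, 0.155, 0.001]
wrist_force: [4.6, 1.3, 6.0]
finger_gap: 0.039
[4.6073649  1.34765089 6.04784167] [ 0.23253707 -0.7663406  -0.04925999] 17.860943662440658
```

View pics/v5.png

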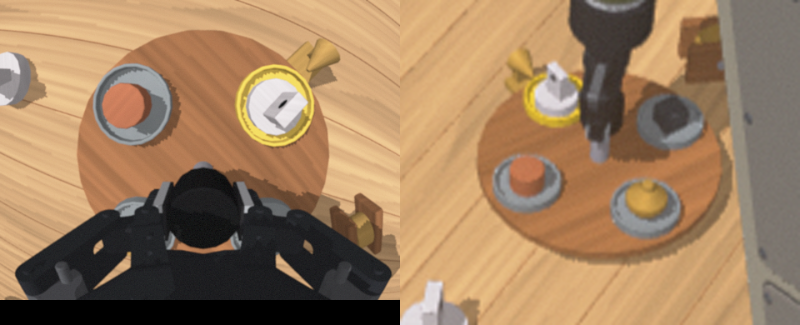

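The bob stands upright in the yellow dish, and the dish is at the pointer. Now to measure the residual angle from this view.

```bash
sed -i 's/hsv\[...,0\]>20/hsv[...,0]>20/;s/hsv\[...,1\]>160/hsv[...,1]>150/' meas.py; python3 meas.py wrist5.pkl
```

```text
dish [ 0.61783642 -0.26484476] 0.03235196097732548 [ 376  104  127  131 4782]
knob (array([ 0.54438719, -0.22445795]), np.float64(0.020331101317031385), 14) median [ 0.54797722 -0.22619439  0.1157526 ]
dish angle -27.145166962207387 0.08185214999477115
cone [ 489   61   56   55 1781]
125 65 mid -27.1 mean -27.1 z 0.032-0.037
130 160 mid -27.2 mean -26.9 z 0.031-0.039
135 227 mid -27.2 mean -26.8 z 0.029-0.041
140 294 mid -27.3 mean -26.7 z 0.030-0.043
145 367 mid -27.2 mean -26.7 z 0.030-0.045
150 437 mid -27.2 mean -26.5 z 0.028-0.048
155 231 mid -27.3 mean -26.2 z 0.028-0.047
```

Dish is at −27.15° and the pointer at about −27.2°, so they agree within measurement error. The knob is still gripped, so I'll hand in.

```bash
python3 -c "
from h import *
s=env.get_state();print(s['clock'],s['finger_gap'],s['wrist_force'],abs(s['qvel']).max())
print(env.hand_in())"
```

```text
18.8 0.03863509380322083 [5.11985583 1.4450146  5.65954242] 0.001285546969517069
the job is handed in; nothing more can be done
None
```

I lifted the smallest bob out of the larger mould and lowered it into the yellow dish until it just touched down, then let go. I then gripped the knob, turned the carousel about 62° to the pointer, and handed in at 18.8 s while still gripping it.

- **Alignment:** the last wrist view put the dish at −27.15° and the pointer at −27.2°. That agrees within measurement error.
- **Bob:** it stood upright in the dish after the turn, in both the wrist and side views.
- **Grip at hand-in:** the finger opening was 38.6 mm on the 40 mm knob, the arm was still, and the wrist force was about 8 N.
- **Disagreements:** the knob centre was partly hidden while gripped and its fit was off by about 3 mm, so I kept the axis from the earlier unobstructed views.
- **Not checked:** I did not re-measure the magnet, prism and pulley. The arm's path stayed clear of them.

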